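Wind the scissor lift level with the serving riser

TASK

The full dish on the scissor lift is to be slid across onto the wooden riser, so bring the lift's plate up flush with the riser's top: fit the loose crank fully down on the lift's square drive shaft, feeling for the square without forcing it, and wind it by its handle. Keep the dish standing on the plate, leave the tin, jar and keys alone, and let go with the crank still on the shaft.

Things in the scene. Friction and masses are not known exactly. Their poses are not given: they have to be found in the camera images.
- lift: Fixed low scissor lift. Origin on the table under the middle of its base and steel plate (170 in x, 200 in y, 6 thick). +y points to the riser; 235 mm to -y stands the gearbox (54 mm square, boss top 70 mm up) with the upright drive shaft. Shaft friction 0.12 N m (2 N at the handle); it stays as left. Clockwise from above raises the plate 10 mm a turn; 2 to 3 turns are needed.
- shaft_end (a point): Centre of the drive shaft's upper end, 102 mm above the table, with the lift's axes, not the square's. From the top down: round nose, tapered for 4 mm and then 16 mm in diameter for 4 mm; 16 mm square, 18 long; round collar, radius 12.5, on which the fitted crank rests. The square stands at any angle, not measured: the nose enters the socket at any angle and centres it, the square only within about 5 degrees of a match, one every 90 degrees.
- crank_hub (a point): Centre of the loose crank's hub, 20 mm above its underside: a dark block 32 x 32 mm, 40 high, with a 17.5 mm square socket, 27 deep, opening downward. x points along the arm (20 wide, 12 thick, flush with the underside) to the handle; the flat y sides of the hub are free to grip. It starts on the table on its flat underside. Fully down on the shaft this point is 6 mm below shaft_end. Crank 0.34 kg in all.
- crank_knob (a point): Centre of the crank's upright black handle: a freely turning sleeve, diameter 22 mm, from 20 to 80 mm above the crank's underside. This point is 50 mm above the underside and 64 mm along x from the hub's axis; its axes are the crank's.
- crank: The loose crank as a whole; origin at the middle of the underside of its hub, x along the arm to the handle, z up.
- plate_edge (a point): Middle of the plate's upper edge on the side next to the riser; it rises with the plate. Starts 70 to 76 mm above the table.
- riser_edge (a point): Middle of the upper edge, next to the lift, of the fixed wooden riser (190 x 140 mm board on bent steel legs), 100 mm above the table. z points up.
- dish_mid (a point): Loose green ceramic dish shaped like half an avocado, 203 x 187 x 76 mm, 0.3 to 0.6 kg, standing on the plate; this point is its middle, 38 mm above its underside. Its rim may overhang the plate a little.
- tin: Flat green tin with a lid, 62 x 94 x 20 mm, on the table in front of the lift; origin under its middle.
- jar: Glass jar with a dark lid, 71 mm wide, 98 high, on the table behind the crank; origin under its middle.
- keys_1: Bunch of keys, 67 x 112 x 8 mm, flat on the table in front of the lift; origin under its middle.

How it is judged:
By the outcome, as a careful person would: the job done as asked, in the order asked, and still so for the second after the job is handed in, with the robot touching nothing.
It also fails if it takes over 72 s, if anything falls off the work surface, if the arm or the gripper's body presses on something with over 40 N, if the wrist force passes 120 N, or if a joint passes its speed limit or range.

ROBOT

A 6-joint arm with a two-finger parallel gripper is mounted at the origin on the work surface; the furniture and walls round the work are solid. World frame = base frame: x ahead of the robot, y to its left, z up, the work surface at z = 0. Lengths are in m, angles in degrees, forces in N, time in s.
With the tool pointing down it reaches from about 0.35 to 0.875 m from the base axis. Payload 4.2 kg.
Tool frame: the origin (TCP) lies midway between the tips of the shut fingers; the grasp point (between the pads) lies 19 mm behind it; z points along the fingers, y is the line along which they close (so a half turn about z gives the same grasp; the last joint's range is limited). The gripper opens to 87 mm and grips with 3 to 60 N. Pads are 19 mm wide; open, the fingers measure 117 mm over their backs; the gripper's body (75 mm by 190 mm) begins 51 mm behind the grasp point.
Start: joints at [79.905, 22.042, 0.453, 0, -68.411, -14.817], TCP at [0.263, 0.567, 0.223] pointing down, gripper open.
Joint ranges: [-179.83, 179.83], [-69.29, 118.12], [-61.27, 80.66], [-181.25, 117.63], [-171.15, -9.14], [-177.46, 177.46]. Speed limits (degrees/s): [159.86, 159.86, 180, 180, 180, 180].

INTERFACE

Orientations are given as a 3x3 rotation matrix whose columns are the frame's x, y, z axes.
In Python, from station import sense, capture, camera_params, finish_job gives the robot as it stands.
- The arm moves only by the tool drive_tool, never from a script. Its argument "rows" is a list of rows, each an object of numbers: "tx", "ty", "tz": the shift along the tool's x, y, z in cm; "ax", "ay", "az": the turn, a rotation vector about the tool's x, y, z in rad; "claw": the finger opening in cm, from 0 to 8.7. In form: [{"tx": .., "ty": .., "tz": .., "ax": .., "ay": .., "az": .., "claw": ..}, ...]. A call has 1 to 10 rows; each row shifts and turns the commanded pose from where the row before left it, along the tool's axes as they then stand; what a row does not reach is not made up. A row lasts 1/12 s, in which the tool goes at most 41.7 mm and 7.16 degrees, less where a joint would pass 70% of its speed; a pose out of reach is approached as far as the arm can. A call with a gripper value outside its range is refused whole. The fingers move at their own pace and stop on an object; the grip force is fixed at half the most. Time passes only in rows, so rows that do not move let the fingers close. It gives the time, the measured TCP pose, the force, the opening and the grip force at its end, in the units of the state.
- sense(): the state, without advancing time (a new reading comes with each control period).
- capture(name): name is "scene" or "top" or "wrist"; returns (picture, depth): 384x512x3 uint8, red, green, blue; 384x512 float32, m along the optical axis (not along the pixel's ray), 0 where there is no reading.
- camera_params(name): a dict with "intrinsics" (3x3 intrinsics, pixels), "R" (3x3) and "t" (3): a world point X has camera coordinates R X + t; the wrist camera has in their place "tool_from_camera" (4x4, takes a point from camera to tool coordinates, whose origin is the TCP and whose axes are the flange's). Camera axes: x right, y down, z forward; pixel columns grow to the right and rows downward; lengths in m; the calibration is good to about 2 mm. The wrist camera is an equidistant fisheye: a pixel r from the principal point sees the ray r / f radians off the axis. A picture is of the moment at which its call begins: read the wrist's pose just before it. camera_params takes no time and is no camera call.
- finish_job(): hands the job in; it is judged then, once.
The state is a dict: "time_s": time; "joints": joint angles; "joint_velocities": joint speeds; "effort": joint torques, N m; "tcp_pos": TCP position; "ee_rot": TCP orientation; "wrist_force": force on the tool from outside, world axes, zero at the start; "moment": the same for the moment, N m; "gripper_width": opening from 0.0 (shut) to 1.0 (fully open); "gripper_force": force on a finger pad.
Only numpy, scipy, OpenCV 4.12 (cv2) and the standard library are available. Lean on these libraries where they do the work, as an engineer would, in place of code of your own. Each camera call takes 0.05 s, during which the arm holds its last target. There are 200 camera calls.

## Working session

There is one attempt and no reset: what is moved stays moved. The work goes in short steps, Python scripts to look and compute and a tool call to move; the robot and the scene stay as the last step left them, time stands still between calls to the robot, and variables do not carry over. Pictures are saved under pics/ and viewed, at most 10 in all, crops included, and the job is handed in when it is done.

Besides the shell and the picture viewer there is one more tool, called as name([rows], argument=value, ...), one row to a line, values as JSON. drive_tool: Moves the arm, as the interface text tells. Its arguments: {"type":"object","properties":{"rows":{"type":"array"}},"required":["rows"]}

```bash
mkdir -p pics
cat > h.py <<'E'
import numpy as np, cv2
from station import *
def snap(n,tag):
    s=sense(); p,d=capture(n); np.savez(f'{tag}.npz',p=p,d=d,pos=s['tcp_pos'],rot=s['ee_rot']); cv2.imwrite(f'pics/{tag}.png',p[:,:,::-1]); return s,p,d
def world(n,d):
    c=camera_params(n);K=np.array(c['intrinsics']);R=np.array(c['R']);t=np.array(c['t'])
    v,u=np.mgrid[:384,:512]
    P=np.stack([(u-K[0,2])/K[0,0]*d,(v-K[1,2])/K[1,1]*d,d],-1)
    return (P-t)@R
E
python3 - <<'E'
from h import *
a=[snap(n,n+'0') for n in('scene','top')]
im=np.vstack([cv2.imread('pics/scene0.png'),cv2.imread('pics/top0.png')])
print(sense()['ee_rot'],sense()['time_s'])
W=world('top',a[1][2]);np.save('W.npy',W);print(camera_params('top'))
E
```

```text
[[ 9.06890812e-01 -4.21365098e-01 -7.14385334e-04]
 [-4.21365680e-01 -9.06888899e-01 -1.86749938e-03]
 [ 1.39030930e-04  1.99463549e-03 -9.99998001e-01]] 0.1
{'intrinsics': array([[369.10101258,   0.        , 254.04583593],
       [  0.        , 369.10101258, 188.26315946],
       [  0.        ,   0.        ,   1.        ]]), 'R': array([[ 0.01623559, -0.99985995, -0.00406136],
       [-0.99690866, -0.01587511, -0.07694876],
       [ 0.07687351,  0.00529811, -0.99702678]]), 't': array([-0.02490699,  0.47409981,  0.9105811 ])}
```

View pics/top0.png

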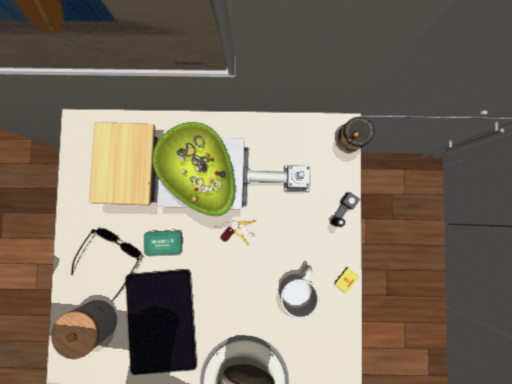

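View pics/scene0.png

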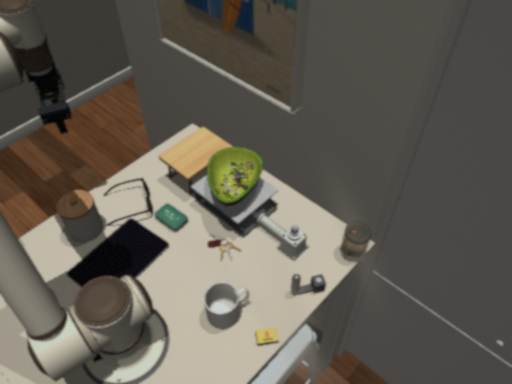

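The top view shows the shaft near (300,175), the crank hub near (351,200), its handle near (338,222), the jar at (355,135), the plate at (160-243,138-208) and the riser at (92-153,123-204).

Run:
```python
from h import *
W=np.load('W.npy')
def reg(n,u0,u1,v0,v1,z0,z1):
    w=W[v0:v1,u0:u1].reshape(-1,3);w=w[(w[:,2]>z0)&(w[:,2]<z1)]
    print(n,len(w),w.mean(0).round(4),w.min(0).round(3),w.max(0).round(3)) if len(w) else print(n,0)
    return w
w=reg('hub',340,362,188,212,.034,.048)
w=reg('knob',326,348,210,232,.07,.09)
w=reg('crankall',326,362,188,232,.006,.09)
w=reg('gear',284,314,160,194,.062,.08)
w=reg('shaft',284,314,160,194,.088,.11)
w=reg('riser',85,157,115,210,.09,.11)
w=reg('plate',150,250,130,215,.062,.085)
w=reg('dish',150,250,110,220,.09,.2)
w=reg('jar',330,380,110,158,.05,.12)
w=reg('table',300,330,220,260,-.02,.02)
w=reg('tubebar',250,284,165,190,.01,.1)
W_=cv2.resize(cv2.imread('pics/top0.png')[110:240,240:380],None,fx=5,fy=4.6,interpolation=cv2.INTER_CUBIC);cv2.imwrite('pics/c1.png',W_)
```

```text
hub 176 [ 0.4468 -0.2561  0.0406] [ 0.428 -0.278  0.034] [ 0.467 -0.236  0.045]
knob 76 [ 0.3936 -0.2198  0.0806] [ 0.382 -0.231  0.073] [ 0.403 -0.211  0.085]
crankall 453 [ 0.4259 -0.2402  0.0384] [ 0.382 -0.278  0.007] [ 0.468 -0.21   0.085]
gear 186 [ 0.4998 -0.1242  0.0695] [ 0.478 -0.149  0.062] [ 0.524 -0.103  0.08 ]
shaft 54 [ 0.5014 -0.1251  0.099 ] [ 0.494 -0.133  0.088] [ 0.511 -0.118  0.107]
riser 4942 [0.521  0.2877 0.1006] [0.427 0.218 0.09 ] [0.619 0.361 0.106]
plate 1398 [0.4975 0.0795 0.0765] [0.42  0.008 0.071] [0.591 0.21  0.085]
dish 4996 [0.5131 0.12   0.121 ] [0.405 0.025 0.09 ] [0.615 0.227 0.156]
jar 856 [ 0.6028 -0.2562  0.094 ] [ 0.569 -0.295  0.05 ] [ 0.639 -0.225  0.104]
table 1195 [ 0.348  -0.1726  0.0007] [ 0.298 -0.21  -0.005] [ 0.398 -0.135  0.008]
tubebar 379 [ 0.5029 -0.0475  0.0376] [ 0.49  -0.089  0.023] [ 0.521 -0.007  0.045]
```

View pics/c1.png

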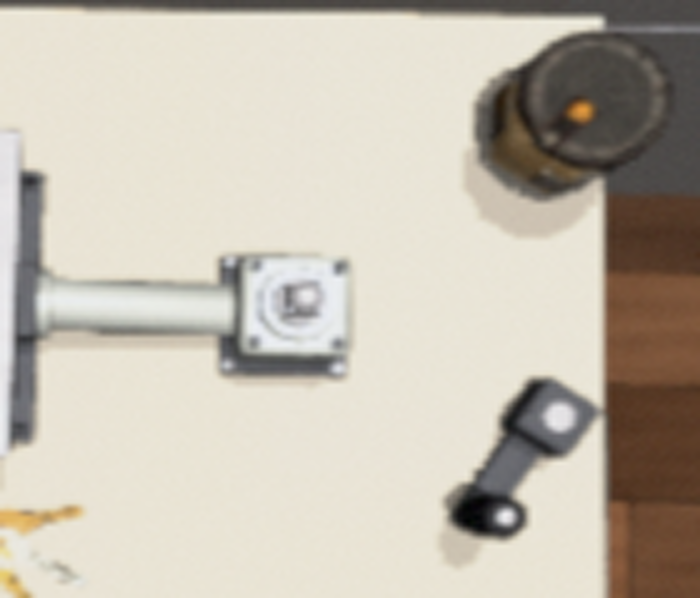

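The crop shows the crank arm running from the hub at (560,417) to the handle at (490,512), which matches the 64 mm given. I'm turning the tool to the crank's angle and moving above the hub.

drive_tool([
  {"az": 0.082, "claw": 8.7},
  {"az": 0.082},
  {"tx": 2.2, "ty": 2.06},
  {"tx": 2.2, "ty": 2.06},
  {"tx": 2.2, "ty": 2.06},
  {"tx": 2.2, "ty": 2.06},
  {"tx": 2.2, "ty": 2.06},
  {"tx": 2.2, "ty": 2.06},
  {"tx": 2.2, "ty": 2.06},
  {"tx": 2.2, "ty": 2.06},
])

```text
invalid input at $.rows[0]: expected keys tx, ty, tz, ax, ay, az, claw
```

drive_tool([
  {"tx": 2.2, "ty": 2.06},
  {"tx": 2.2, "ty": 2.06},
  {"tx": 2.2, "ty": 2.06},
  {"tx": 2.2, "ty": 2.06},
  {"tx": 2.2, "ty": 2.06},
  {"tx": 2.2, "ty": 2.06},
  {"tx": 2.2, "ty": 2.06},
  {"tx": 2.2, "ty": 2.06},
  {"tx": 2.2, "ty": 2.06},
  {"tx": 2.2, "ty": 2.06},
])

```text
invalid input at $.rows[0]: expected keys tx, ty, tz, ax, ay, az, claw
```

drive_tool([
  {"tx": 2.2, "ty": 2.06},
  {"tx": 2.2, "ty": 2.06},
  {"tx": 2.2, "ty": 2.06},
  {"tx": 2.2, "ty": 2.06},
  {"tx": 2.2, "ty": 2.06},
  {"tx": 2.2, "ty": 2.06},
  {"tx": 2.2, "ty": 2.06},
  {"tx": 2.2, "ty": 2.06},
  {"tx": 2.2, "ty": 2.06},
  {"tx": 2.2, "ty": 2.06},
])

```text
invalid input at $.rows[0]: expected keys tx, ty, tz, ax, ay, az, claw
```

drive_tool([
  {"tx": 0, "ty": 0, "tz": 0, "ax": 0, "ay": 0, "az": 0.082, "claw": 8.7},
  {"tx": 0, "ty": 0, "tz": 0, "ax": 0, "ay": 0, "az": 0.082, "claw": 8.7},
  {"tx": 2.2, "ty": 2.06, "tz": 0, "ax": 0, "ay": 0, "az": 0, "claw": 8.7},
  {"tx": 2.2, "ty": 2.06, "tz": 0, "ax": 0, "ay": 0, "az": 0, "claw": 8.7},
  {"tx": 2.2, "ty": 2.06, "tz": 0, "ax": 0, "ay": 0, "az": 0, "claw": 8.7},
  {"tx": 2.2, "ty": 2.06, "tz": 0, "ax": 0, "ay": 0, "az": 0, "claw": 8.7},
  {"tx": 2.2, "ty": 2.06, "tz": 0, "ax": 0, "ay": 0, "az": 0, "claw": 8.7},
  {"tx": 2.2, "ty": 2.06, "tz": 0, "ax": 0, "ay": 0, "az": 0, "claw": 8.7},
  {"tx": 2.2, "ty": 2.06, "tz": 0, "ax": 0, "ay": 0, "az": 0, "claw": 8.7},
  {"tx": 2.2, "ty": 2.06, "tz": 0, "ax": 0, "ay": 0, "az": 0, "claw": 8.7},
])

```text
time_s: 0.93
tcp_pos: [0.3156, 0.3297, 0.2222]
ee_rot: [[0.826, -0.563, -0.001], [-0.563, -0.826, -0.001], [-0.0, 0.001, -1.0]]
wrist_force: [0.6, 0.8, -0.7]
gripper_width: 0.998
gripper_force: 0.0
```

drive_tool([
  {"tx": 2.2, "ty": 2.06, "tz": 0, "ax": 0, "ay": 0, "az": 0, "claw": 8.7},
  {"tx": 2.2, "ty": 2.06, "tz": 0, "ax": 0, "ay": 0, "az": 0, "claw": 8.7},
  {"tx": 2.2, "ty": 2.06, "tz": 0, "ax": 0, "ay": 0, "az": 0, "claw": 8.7},
  {"tx": 2.2, "ty": 2.06, "tz": 0, "ax": 0, "ay": 0, "az": 0, "claw": 8.7},
  {"tx": 2.2, "ty": 2.06, "tz": 0, "ax": 0, "ay": 0, "az": 0, "claw": 8.7},
  {"tx": 2.2, "ty": 2.06, "tz": 0, "ax": 0, "ay": 0, "az": 0, "claw": 8.7},
  {"tx": 2.2, "ty": 2.06, "tz": 0, "ax": 0, "ay": 0, "az": 0, "claw": 8.7},
  {"tx": 2.2, "ty": 2.06, "tz": 0, "ax": 0, "ay": 0, "az": 0, "claw": 8.7},
  {"tx": 2.2, "ty": 2.06, "tz": 0, "ax": 0, "ay": 0, "az": 0, "claw": 8.7},
  {"tx": 2.2, "ty": 2.06, "tz": 0, "ax": 0, "ay": 0, "az": 0, "claw": 8.7},
])

```text
time_s: 1.77
tcp_pos: [0.381, 0.0358, 0.2225]
ee_rot: [[0.826, -0.563, -0.0], [-0.563, -0.826, 0.0], [-0.0, -0.0, -1.0]]
wrist_force: [0.3, 0.2, 0.8]
gripper_width: 1.005
gripper_force: 0.0
```

drive_tool([
  {"tx": 2.2, "ty": 2.06, "tz": 0, "ax": 0, "ay": 0, "az": 0, "claw": 8.7},
  {"tx": 2.2, "ty": 2.06, "tz": 0, "ax": 0, "ay": 0, "az": 0, "claw": 8.7},
  {"tx": 2.2, "ty": 2.06, "tz": 0, "ax": 0, "ay": 0, "az": 0, "claw": 8.7},
  {"tx": 2.2, "ty": 2.06, "tz": 0, "ax": 0, "ay": 0, "az": 0, "claw": 8.7},
  {"tx": 2.2, "ty": 2.06, "tz": 0, "ax": 0, "ay": 0, "az": 0, "claw": 8.7},
  {"tx": 2.2, "ty": 2.06, "tz": 0, "ax": 0, "ay": 0, "az": 0, "claw": 8.7},
  {"tx": 2.2, "ty": 2.06, "tz": 0, "ax": 0, "ay": 0, "az": 0, "claw": 8.7},
  {"tx": 2.2, "ty": 2.06, "tz": 0, "ax": 0, "ay": 0, "az": 0, "claw": 8.7},
  {"tx": 2.2, "ty": 2.06, "tz": 0, "ax": 0, "ay": 0, "az": 0, "claw": 8.7},
  {"tx": 0, "ty": 0, "tz": 0, "ax": 0, "ay": 0, "az": 0, "claw": 8.7},
])

```text
time_s: 2.6
tcp_pos: [0.441, -0.231, 0.2217]
ee_rot: [[0.824, -0.567, -0.001], [-0.567, -0.824, -0.001], [-0.0, 0.001, -1.0]]
wrist_force: [1.3, 0.0, 0.4]
gripper_width: 0.998
gripper_force: 0.0
```

```bash
cat >> h.py <<'E'
def wworld(s,d):
    c=camera_params('wrist');K=np.array(c['intrinsics']);T=np.array(c['tool_from_camera'])
    v,u=np.mgrid[:384,:512];x=(u-K[0,2])/K[0,0];y=(v-K[1,2])/K[1,1];r=np.hypot(x,y)+1e-9
    t=np.tan(np.minimum(r,1.5));P=np.stack([x/r*t*d,y/r*t*d,d],-1)
    return (P@T[:3,:3].T+T[:3,3])@np.array(s['ee_rot']).T+np.array(s['tcp_pos'])
E
python3 - <<'E'
from h import *
s,p,d=snap('wrist','w1');c=camera_params('wrist');print(c['intrinsics'][0],c['tool_from_camera'])
W=wworld(s,d);np.save('Ww.npy',W)
print(s['tcp_pos'],s['joints'])
def reg(n,x0,x1,y0,y1,z0,z1):
    w=W.reshape(-1,3);m=(w[:,0]>x0)&(w[:,0]<x1)&(w[:,1]>y0)&(w[:,1]<y1)&(w[:,2]>z0)&(w[:,2]<z1);w=w[m]
    if len(w):
        r=cv2.minAreaRect(w[:,:2].astype(np.float32)*1000);print(n,len(w),w.mean(0).round(4),r)
reg('hub',.42,.48,-.29,-.225,.036,.044);reg('knob',.37,.42,-.24,-.19,.075,.085);reg('shaft',.47,.53,-.155,-.095,.095,.11);reg('boss',.47,.53,-.155,-.095,.065,.074)
cv2.imwrite('pics/w1b.png',cv2.resize(cv2.imread('pics/w1.png'),(800,600),interpolation=cv2.INTER_CUBIC))
E
```

```text
[297.31863964   0.         255.08270468] [[-8.52268847e-05 -9.57884259e-01 -2.87154557e-01  7.83836854e-02]
 [ 9.99999585e-01 -3.42049124e-04  8.44202594e-04 -2.03340615e-04]
 [-9.06869340e-04 -2.87154366e-01  9.57883891e-01 -1.61349927e-01]
 [ 0.00000000e+00  0.00000000e+00  0.00000000e+00  1.00000000e+00]]
[ 0.44103484 -0.23104533  0.22170934] [-8.89246067e+00  9.66006066e+00 -1.70321790e+01  6.12796851e-02
 -6.33581030e+01  6.43028587e+01]
hub 682 [ 0.4475 -0.2558  0.039 ] ((447.1246337890625, -255.7471466064453), (30.980892181396484, 30.40214729309082), 55.663333892822266)
knob 269 [ 0.3949 -0.2207  0.0797] ((394.0605163574219, -220.33624267578125), (19.965965270996094, 19.553266525268555), 67.84809875488281)
shaft 172 [ 0.5022 -0.1259  0.0992] ((502.1710205078125, -124.72439575195312), (16.257240295410156, 15.897356986999512), 56.17312240600586)
boss 416 [ 0.5023 -0.1307  0.0691] ((502.4152526855469, -126.53561401367188), (34.39384841918945, 37.66471862792969), 87.65283966064453)
```

View pics/w1b.png

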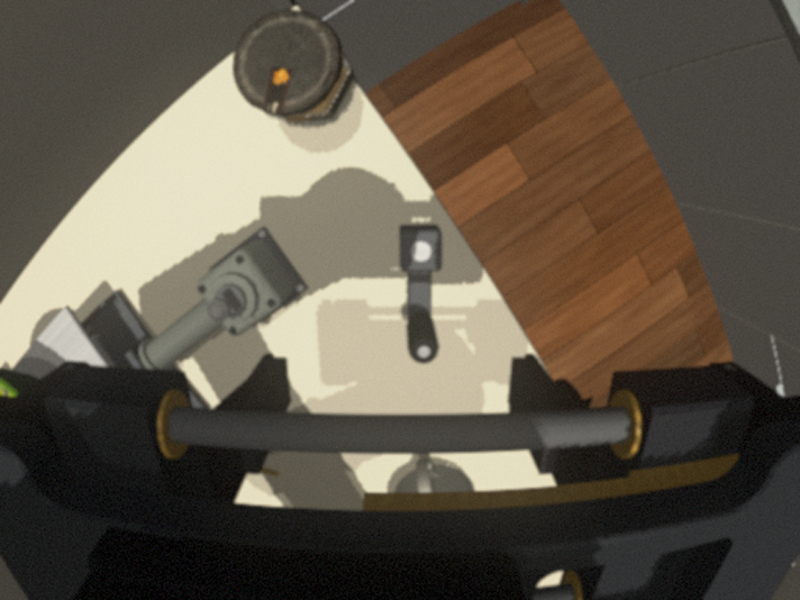

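The wrist view shows the hub at (420,245), the handle at (423,345) and the shaft at (225,300). The measured sizes agree with those given: hub about 31 mm, heights 39, 80 and 99 mm. I'm descending onto the hub and cropping the shaft to read the square's angle.

drive_tool([
  {"tx": 0.48, "ty": 0.42, "tz": 2.0, "ax": 0, "ay": 0, "az": 0, "claw": 8.7},
  {"tx": 0.48, "ty": 0.42, "tz": 2.0, "ax": 0, "ay": 0, "az": 0, "claw": 8.7},
  {"tx": 0.48, "ty": 0.42, "tz": 2.0, "ax": 0, "ay": 0, "az": 0, "claw": 8.7},
  {"tx": 0.48, "ty": 0.42, "tz": 2.0, "ax": 0, "ay": 0, "az": 0, "claw": 8.7},
  {"tx": 0, "ty": 0, "tz": 2.3, "ax": 0, "ay": 0, "az": 0, "claw": 8.7},
  {"tx": 0, "ty": 0, "tz": 2.3, "ax": 0, "ay": 0, "az": 0, "claw": 8.7},
  {"tx": 0, "ty": 0, "tz": 2.3, "ax": 0, "ay": 0, "az": 0, "claw": 8.7},
  {"tx": 0, "ty": 0, "tz": 2.0, "ax": 0, "ay": 0, "az": 0, "claw": 8.0},
  {"tx": 0, "ty": 0, "tz": 1.5, "ax": 0, "ay": 0, "az": 0, "claw": 7.0},
  {"tx": 0, "ty": 0, "tz": 0, "ax": 0, "ay": 0, "az": 0, "claw": 6.0},
])

```text
time_s: 3.48
tcp_pos: [0.444, -0.2506, 0.0356]
ee_rot: [[0.826, -0.563, -0.007], [-0.563, -0.826, 0.002], [-0.007, 0.002, -1.0]]
wrist_force: [-0.3, -0.5, 0.3]
gripper_width: 0.851
gripper_force: 0.0
```

Run:
```python
import cv2
i=cv2.imread('pics/w1.png')[170:215,120:180]
cv2.imwrite('pics/c2.png',cv2.resize(i,None,fx=12,fy=12,interpolation=cv2.INTER_CUBIC))
```

```text
(no output)
```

View pics/c2.png

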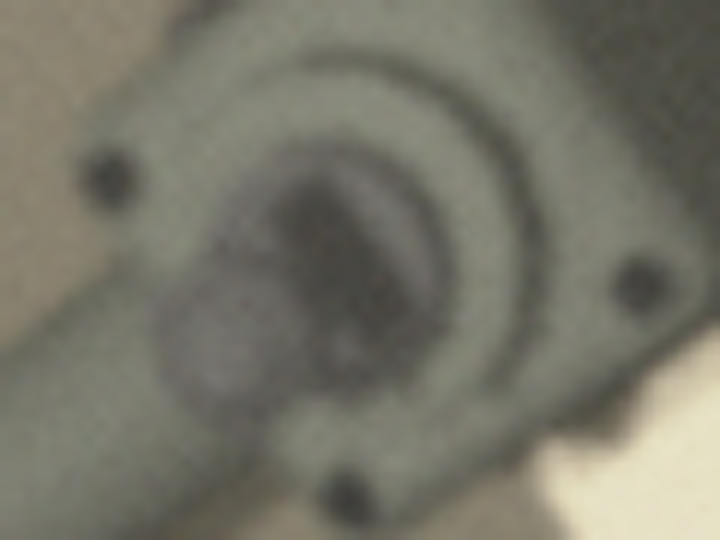

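The crop shows the square's dark face; its foot runs from (310,180) to (420,320) in the crop. I'm projecting that edge onto the collar height.

Run:
```python
from h import *
c=camera_params('wrist');K=np.array(c['intrinsics']);T=np.array(c['tool_from_camera']);z=np.load('w1.npz');R=z['rot'];p=z['pos']
def ray(u,v,h):
    x=(u-K[0,2])/K[0,0];y=(v-K[1,2])/K[1,1];r=np.hypot(x,y)
    d=R@T[:3,:3]@np.array([np.sin(r)*x/r,np.sin(r)*y/r,np.cos(r)]);o=R@T[:3,3]+p
    return o+d*(h-o[2])/d[2]
a=ray(145.8,185,.077);b=ray(155,196.7,.077);print(a,b,np.linalg.norm(b-a),np.degrees(np.arctan2(*(b-a)[1::-1])))
# nose and collar centre
print(ray(120+235/12,170+335/12,.102),ray(120+340/12,170+270/12,.077))
s=sense();print(s['tcp_pos'],s['ee_rot'],s['joints'])
```

```text
[ 0.50900559 -0.13046995  0.077     ] [ 0.49225854 -0.13079214  0.077     ] 0.016750147112791706 -178.8978346759838
[ 0.50223877 -0.12737552  0.102     ] [ 0.50060144 -0.12733731  0.077     ]
[ 0.44403248 -0.25055275  0.03558322] [[ 0.82608846 -0.56349378 -0.00725337]
 [-0.56349407 -0.82611718  0.00219744]
 [-0.00723038  0.00227195 -0.99997128]] [-11.19571496  23.99899955 -28.47305658  -0.06960885 -37.96009324
  66.95242548]
```

drive_tool([
  {"tx": 0.25, "ty": 0.1, "tz": 0.5, "ax": 0, "ay": 0, "az": 0, "claw": 6.0},
  {"tx": 0, "ty": 0, "tz": 0.5, "ax": 0, "ay": 0, "az": 0, "claw": 6.0},
  {"tx": 0, "ty": 0, "tz": 0.5, "ax": 0, "ay": 0, "az": 0, "claw": 6.0},
  {"tx": 0, "ty": 0, "tz": 0.0, "ax": 0, "ay": 0, "az": 0, "claw": 6.0},
  {"tx": 0, "ty": 0, "tz": 0, "ax": 0, "ay": 0, "az": 0, "claw": 6.0},
])

```text
time_s: 3.9
tcp_pos: [0.4484, -0.2543, 0.0238]
ee_rot: [[0.826, -0.564, 0.0], [-0.564, -0.826, -0.0], [0.0, -0.0, -1.0]]
wrist_force: [0.6, 0.2, -0.1]
gripper_width: 0.693
gripper_force: 0.0
```

drive_tool([
  {"tx": 0, "ty": 0.17, "tz": 0.7, "ax": 0, "ay": 0, "az": 0, "claw": 6.0},
  {"tx": 0, "ty": 0, "tz": 0.7, "ax": 0, "ay": 0, "az": 0, "claw": 6.0},
  {"tx": 0, "ty": 0, "tz": 0, "ax": 0, "ay": 0, "az": 0, "claw": 5.0},
  {"tx": 0, "ty": 0, "tz": 0, "ax": 0, "ay": 0, "az": 0, "claw": 4.0},
  {"tx": 0, "ty": 0, "tz": 0, "ax": 0, "ay": 0, "az": 0, "claw": 0.5},
  {"tx": 0, "ty": 0, "tz": 0, "ax": 0, "ay": 0, "az": 0, "claw": 0.5},
  {"tx": 0, "ty": 0, "tz": 0, "ax": 0, "ay": 0, "az": 0, "claw": 0.5},
  {"tx": 0, "ty": 0, "tz": 0, "ax": 0, "ay": 0, "az": 0, "claw": 0.5},
  {"tx": 0, "ty": 0, "tz": 0, "ax": 0, "ay": 0, "az": 0, "claw": 0.5},
])

```text
time_s: 4.65
tcp_pos: [0.4475, -0.2558, 0.0097]
ee_rot: [[0.826, -0.564, 0.0], [-0.564, -0.826, -0.0], [0.0, -0.0, -1.0]]
wrist_force: [-1.2, 0.1, -0.3]
gripper_width: 0.365
gripper_force: 29.9
```

drive_tool([
  {"tx": 0, "ty": 0, "tz": -0.6, "ax": 0, "ay": 0, "az": 0, "claw": 0.5},
  {"tx": 0, "ty": 0, "tz": -1.4, "ax": 0, "ay": 0, "az": 0, "claw": 0.5},
  {"tx": 0, "ty": 0, "tz": -1.6, "ax": 0, "ay": 0, "az": 0, "claw": 0.5},
  {"tx": 0, "ty": 0, "tz": -1.6, "ax": 0, "ay": 0, "az": 0, "claw": 0.5},
  {"tx": 0, "ty": 0, "tz": -1.6, "ax": 0, "ay": 0, "az": -0.118, "claw": 0.5},
  {"tx": 0, "ty": 0, "tz": -1.6, "ax": 0, "ay": 0, "az": -0.118, "claw": 0.5},
  {"tx": 0, "ty": 0, "tz": -1.6, "ax": 0, "ay": 0, "az": -0.118, "claw": 0.5},
  {"tx": 0, "ty": 0, "tz": -1.5, "ax": 0, "ay": 0, "az": -0.118, "claw": 0.5},
  {"tx": 0, "ty": 0, "tz": -1.0, "ax": 0, "ay": 0, "az": -0.118, "claw": 0.5},
  {"tx": 0, "ty": 0, "tz": 0, "ax": 0, "ay": 0, "az": 0, "claw": 0.5},
])

```text
time_s: 5.48
tcp_pos: [0.4482, -0.256, 0.1367]
ee_rot: [[1.0, -0.007, 0.004], [-0.007, -1.0, -0.001], [0.004, 0.001, -1.0]]
wrist_force: [0.1, 0.6, -2.8]
gripper_width: 0.369
gripper_force: 29.9
```

drive_tool([
  {"tx": 0, "ty": 0, "tz": 0, "ax": 0, "ay": 0, "az": 0, "claw": 0.5},
  {"tx": 0, "ty": 0, "tz": 0, "ax": 0, "ay": 0, "az": 0, "claw": 0.5},
])

```text
time_s: 5.65
tcp_pos: [0.4463, -0.2553, 0.1335]
ee_rot: [[1.0, -0.012, -0.002], [-0.012, -1.0, 0.001], [-0.002, -0.001, -1.0]]
wrist_force: [-0.3, 0.0, -2.7]
gripper_width: 0.367
gripper_force: 29.9
```

drive_tool([
  {"tx": 0.3, "ty": -0.7, "tz": 0, "ax": 0, "ay": 0, "az": 0, "claw": 0.5},
  {"tx": 0.6, "ty": -1.5, "tz": 0, "ax": 0, "ay": 0, "az": 0, "claw": 0.5},
  {"tx": 0.7, "ty": -1.8, "tz": 0, "ax": 0, "ay": 0, "az": 0, "claw": 0.5},
  {"tx": 0.8, "ty": -1.8, "tz": 0, "ax": 0, "ay": 0, "az": 0, "claw": 0.5},
  {"tx": 0.8, "ty": -1.8, "tz": 0, "ax": 0, "ay": 0, "az": 0, "claw": 0.5},
  {"tx": 0.8, "ty": -1.8, "tz": 0, "ax": 0, "ay": 0, "az": 0, "claw": 0.5},
  {"tx": 0.7, "ty": -1.8, "tz": 0, "ax": 0, "ay": 0, "az": 0, "claw": 0.5},
  {"tx": 0.5, "ty": -1.2, "tz": 0, "ax": 0, "ay": 0, "az": 0, "claw": 0.5},
  {"tx": 0.2, "ty": -0.6, "tz": 0, "ax": 0, "ay": 0, "az": 0, "claw": 0.5},
  {"tx": 0, "ty": 0, "tz": 0, "ax": 0, "ay": 0, "az": 0, "claw": 0.5},
])

```text
time_s: 6.48
tcp_pos: [0.5026, -0.1251, 0.134]
ee_rot: [[1.0, -0.008, -0.001], [-0.008, -1.0, 0.0], [-0.001, -0.0, -1.0]]
wrist_force: [-0.6, -0.4, -3.4]
gripper_width: 0.37
gripper_force: 29.9
```

drive_tool([
  {"tx": 0, "ty": 0, "tz": 0, "ax": 0, "ay": 0, "az": 0, "claw": 0.5},
  {"tx": 0, "ty": 0, "tz": 0, "ax": 0, "ay": 0, "az": 0, "claw": 0.5},
])

```text
time_s: 6.65
tcp_pos: [0.5019, -0.1267, 0.1343]
ee_rot: [[1.0, -0.01, -0.001], [-0.01, -1.0, -0.0], [-0.001, 0.0, -1.0]]
wrist_force: [1.0, -0.7, -3.2]
gripper_width: 0.365
gripper_force: 29.9
```

Run:
```python
from h import *
s,p,d=snap('wrist','w2');print(s['joints'])
s2,p2,d2=snap('scene','s2')
print(s['tcp_pos'])
W=world('scene',d2);w=W.reshape(-1,3)
i=cv2.resize(p2[190:270,250:340,::-1],(450,400),interpolation=cv2.INTER_CUBIC)
j=cv2.resize(p[150:384,100:420,::-1],(350,256),interpolation=cv2.INTER_CUBIC)
o=np.zeros((400,800,3),np.uint8);o[:,:450]=i;o[:256,450:]=j
cv2.imwrite('pics/c3.png',o)
```

```text
[ 3.80823273e+00  1.66083379e+01 -2.16511217e+01  8.67022716e-04
 -5.17946524e+01  8.56328363e+01]
[ 0.50190628 -0.12674827  0.13428445]
```

View pics/c3.png

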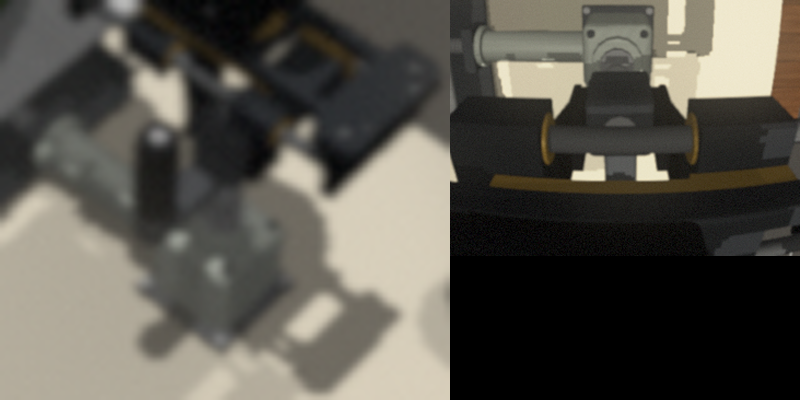

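The view shows the held crank level over the gearbox, with the handle towards the robot and the hub in line with the boss. I'm lowering it gently.

drive_tool([
  {"tx": 0, "ty": 0, "tz": 0.7, "ax": 0, "ay": 0, "az": 0, "claw": 0.5},
  {"tx": 0, "ty": 0, "tz": 0.7, "ax": 0, "ay": 0, "az": 0, "claw": 0.5},
  {"tx": 0, "ty": 0, "tz": 0.4, "ax": 0, "ay": 0, "az": 0, "claw": 0.5},
  {"tx": 0, "ty": 0, "tz": 0.4, "ax": 0, "ay": 0, "az": 0, "claw": 0.5},
  {"tx": 0, "ty": 0, "tz": 0.2, "ax": 0, "ay": 0, "az": 0, "claw": 0.5},
  {"tx": 0, "ty": 0, "tz": 0.0, "ax": 0, "ay": 0, "az": 0, "claw": 0.5},
  {"tx": 0, "ty": 0, "tz": 0.0, "ax": 0, "ay": 0, "az": 0, "claw": 0.5},
])

```text
time_s: 7.33
tcp_pos: [0.5025, -0.1262, 0.1104]
ee_rot: [[1.0, -0.009, -0.0], [-0.009, -1.0, -0.0], [-0.0, 0.0, -1.0]]
wrist_force: [-0.2, 0.8, -3.0]
gripper_width: 0.368
gripper_force: 29.9
```

drive_tool([
  {"tx": 0, "ty": 0, "tz": 0.2, "ax": 0, "ay": 0, "az": 0, "claw": 0.5},
  {"tx": 0, "ty": 0, "tz": 0.2, "ax": 0, "ay": 0, "az": 0, "claw": 0.5},
  {"tx": 0, "ty": 0, "tz": 0.0, "ax": 0, "ay": 0, "az": 0, "claw": 0.5},
  {"tx": 0, "ty": 0, "tz": 0.0, "ax": 0, "ay": 0, "az": 0, "claw": 0.5},
])

```text
time_s: 7.67
tcp_pos: [0.5028, -0.1258, 0.1065]
ee_rot: [[1.0, -0.009, 0.001], [-0.009, -1.0, 0.001], [0.001, -0.001, -1.0]]
wrist_force: [0.8, 2.4, -4.1]
gripper_width: 0.365
gripper_force: 29.9
```

drive_tool([
  {"tx": 0, "ty": 0, "tz": 0.2, "ax": 0, "ay": 0, "az": 0, "claw": 0.5},
  {"tx": 0, "ty": 0, "tz": 0.1, "ax": 0, "ay": 0, "az": 0, "claw": 0.5},
  {"tx": 0, "ty": 0, "tz": 0.0, "ax": 0, "ay": 0, "az": 0, "claw": 0.5},
  {"tx": 0, "ty": 0, "tz": 0.0, "ax": 0, "ay": 0, "az": 0, "claw": 0.5},
])

```text
time_s: 8.0
tcp_pos: [0.5028, -0.1258, 0.1036]
ee_rot: [[1.0, -0.009, 0.001], [-0.009, -1.0, 0.001], [0.001, -0.001, -1.0]]
wrist_force: [0.2, 5.7, -3.3]
gripper_width: 0.368
gripper_force: 29.9
```

drive_tool([
  {"tx": 0, "ty": -0.08, "tz": 0, "ax": 0, "ay": 0, "az": 0, "claw": 0.5},
  {"tx": 0, "ty": 0, "tz": 0.0, "ax": 0, "ay": 0, "az": 0, "claw": 0.5},
  {"tx": 0, "ty": 0, "tz": 0.1, "ax": 0, "ay": 0, "az": 0, "claw": 0.5},
  {"tx": 0, "ty": 0, "tz": 0.1, "ax": 0, "ay": 0, "az": 0, "claw": 0.5},
  {"tx": 0, "ty": 0, "tz": 0.0, "ax": 0, "ay": 0, "az": 0, "claw": 0.5},
  {"tx": 0, "ty": 0, "tz": 0.0, "ax": 0, "ay": 0, "az": 0, "claw": 0.5},
])

```text
time_s: 8.5
tcp_pos: [0.5023, -0.1255, 0.1013]
ee_rot: [[1.0, -0.009, -0.001], [-0.009, -1.0, 0.0], [-0.001, -0.0, -1.0]]
wrist_force: [0.1, 1.7, -3.2]
gripper_width: 0.367
gripper_force: 29.9
```

drive_tool([
  {"tx": 0, "ty": 0, "tz": 0.1, "ax": 0, "ay": 0, "az": 0, "claw": 0.5},
  {"tx": 0, "ty": 0, "tz": 0.1, "ax": 0, "ay": 0, "az": 0, "claw": 0.5},
  {"tx": 0, "ty": 0, "tz": 0.0, "ax": 0, "ay": 0, "az": 0, "claw": 0.5},
  {"tx": 0, "ty": 0, "tz": 0.0, "ax": 0, "ay": 0, "az": 0, "claw": 0.5},
])

```text
time_s: 8.83
tcp_pos: [0.5023, -0.1254, 0.0993]
ee_rot: [[1.0, -0.009, -0.001], [-0.009, -1.0, 0.0], [-0.001, -0.0, -1.0]]
wrist_force: [0.2, 2.4, -3.4]
gripper_width: 0.363
gripper_force: 29.9
```

drive_tool([
  {"tx": 0, "ty": 0, "tz": 0.1, "ax": 0, "ay": 0, "az": 0, "claw": 0.5},
  {"tx": 0, "ty": 0, "tz": 0.1, "ax": 0, "ay": 0, "az": 0, "claw": 0.5},
  {"tx": 0, "ty": 0, "tz": 0.0, "ax": 0, "ay": 0, "az": 0, "claw": 0.5},
  {"tx": 0, "ty": 0, "tz": 0.0, "ax": 0, "ay": 0, "az": 0, "claw": 0.5},
])

```text
time_s: 9.17
tcp_pos: [0.5024, -0.1254, 0.0974]
ee_rot: [[1.0, -0.009, -0.0], [-0.009, -1.0, 0.0], [-0.0, -0.0, -1.0]]
wrist_force: [0.9, 2.7, -3.7]
gripper_width: 0.368
gripper_force: 29.9
```

The socket has entered the square without any reaction. I'm continuing down to the collar.

drive_tool([
  {"tx": 0, "ty": -0.03, "tz": 0.2, "ax": 0, "ay": 0, "az": 0, "claw": 0.5},
  {"tx": 0, "ty": 0, "tz": 0.2, "ax": 0, "ay": 0, "az": 0, "claw": 0.5},
  {"tx": 0, "ty": 0, "tz": 0.2, "ax": 0, "ay": 0, "az": 0, "claw": 0.5},
  {"tx": 0, "ty": 0, "tz": 0.2, "ax": 0, "ay": 0, "az": 0, "claw": 0.5},
  {"tx": 0, "ty": 0, "tz": 0.1, "ax": 0, "ay": 0, "az": 0, "claw": 0.5},
  {"tx": 0, "ty": 0, "tz": 0.1, "ax": 0, "ay": 0, "az": 0, "claw": 0.5},
  {"tx": 0, "ty": 0, "tz": 0.0, "ax": 0, "ay": 0, "az": 0, "claw": 0.5},
  {"tx": 0, "ty": 0, "tz": 0.0, "ax": 0, "ay": 0, "az": 0, "claw": 0.5},
])

```text
time_s: 9.83
tcp_pos: [0.5023, -0.1253, 0.0874]
ee_rot: [[1.0, -0.009, -0.0], [-0.009, -1.0, -0.0], [-0.0, 0.0, -1.0]]
wrist_force: [-0.5, 0.7, -3.1]
gripper_width: 0.363
gripper_force: 29.9
```

drive_tool([
  {"tx": 0, "ty": 0, "tz": 0.1, "ax": 0, "ay": 0, "az": 0, "claw": 0.5},
  {"tx": 0, "ty": 0, "tz": 0.05, "ax": 0, "ay": 0, "az": 0, "claw": 0.5},
  {"tx": 0, "ty": 0, "tz": 0.0, "ax": 0, "ay": 0, "az": 0, "claw": 0.5},
  {"tx": 0, "ty": 0, "tz": 0.0, "ax": 0, "ay": 0, "az": 0, "claw": 0.5},
])

```text
time_s: 10.17
tcp_pos: [0.5024, -0.1251, 0.086]
ee_rot: [[1.0, -0.009, -0.0], [-0.009, -1.0, -0.0], [-0.0, 0.0, -1.0]]
wrist_force: [0.1, -0.1, -3.8]
gripper_width: 0.364
gripper_force: 29.9
```

drive_tool([
  {"tx": 0, "ty": 0, "tz": 0.05, "ax": 0, "ay": 0, "az": 0, "claw": 0.5},
  {"tx": 0, "ty": 0, "tz": 0.0, "ax": 0, "ay": 0, "az": 0, "claw": 0.5},
  {"tx": 0, "ty": 0, "tz": 0.0, "ax": 0, "ay": 0, "az": 0, "claw": 0.5},
])

```text
time_s: 10.42
tcp_pos: [0.5025, -0.1252, 0.0857]
ee_rot: [[1.0, -0.009, 0.0], [-0.009, -1.0, -0.0], [0.0, 0.0, -1.0]]
wrist_force: [-0.3, 0.1, -2.5]
gripper_width: 0.358
gripper_force: 29.9
```

drive_tool([
  {"tx": 0, "ty": 0, "tz": 0.05, "ax": 0, "ay": 0, "az": 0, "claw": 0.5},
  {"tx": 0, "ty": 0, "tz": 0.05, "ax": 0, "ay": 0, "az": 0, "claw": 0.5},
  {"tx": 0, "ty": 0, "tz": 0.0, "ax": 0, "ay": 0, "az": 0, "claw": 0.5},
  {"tx": 0, "ty": 0, "tz": 0.0, "ax": 0, "ay": 0, "az": 0, "claw": 0.5},
])

```text
time_s: 10.75
tcp_pos: [0.5026, -0.1252, 0.0857]
ee_rot: [[1.0, -0.008, 0.001], [-0.008, -1.0, -0.0], [0.001, 0.0, -1.0]]
wrist_force: [-3.1, 1.5, 5.2]
gripper_width: 0.368
gripper_force: 29.9
```

The crank is seated: an 8 N reaction at the expected height, with the underside at 76 mm. I'm releasing it, rising and turning the tool for the handle.

drive_tool([
  {"tx": 0, "ty": 0, "tz": -0.05, "ax": 0, "ay": 0, "az": 0, "claw": 6},
  {"tx": 0, "ty": 0, "tz": 0, "ax": 0, "ay": 0, "az": 0, "claw": 6},
  {"tx": 0, "ty": 0, "tz": 0, "ax": 0, "ay": 0, "az": 0, "claw": 6},
  {"tx": 0, "ty": 0, "tz": 0, "ax": 0, "ay": 0, "az": 0, "claw": 6},
  {"tx": 0, "ty": 0, "tz": -1.5, "ax": 0, "ay": 0, "az": 0, "claw": 6},
  {"tx": 0, "ty": 0, "tz": -2.5, "ax": 0, "ay": 0, "az": 0, "claw": 6},
  {"tx": 0, "ty": 0, "tz": -2.5, "ax": 0, "ay": 0, "az": 0, "claw": 6},
  {"tx": 0, "ty": 0, "tz": -2.5, "ax": 0, "ay": 0, "az": 0, "claw": 6},
  {"tx": -2.2, "ty": 0, "tz": -1.5, "ax": 0, "ay": 0, "az": 0, "claw": 6},
  {"tx": -2.1, "ty": 0, "tz": 0, "ax": 0, "ay": 0, "az": 0, "claw": 6},
])

```text
time_s: 11.58
tcp_pos: [0.4619, -0.1249, 0.1934]
ee_rot: [[1.0, -0.008, 0.008], [-0.008, -1.0, -0.001], [0.008, 0.001, -1.0]]
wrist_force: [-0.2, 0.2, 0.2]
gripper_width: 0.689
gripper_force: 0.0
```

drive_tool([
  {"tx": -2.1, "ty": 0, "tz": 0, "ax": 0, "ay": 0, "az": 0, "claw": 6},
  {"tx": 0, "ty": 0, "tz": 0, "ax": 0, "ay": 0, "az": 0.11, "claw": 6},
  {"tx": 0, "ty": 0, "tz": 0, "ax": 0, "ay": 0, "az": 0.12, "claw": 6},
  {"tx": 0, "ty": 0, "tz": 0, "ax": 0, "ay": 0, "az": 0.12, "claw": 6},
  {"tx": 0, "ty": 0, "tz": 0, "ax": 0, "ay": 0, "az": 0.12, "claw": 6},
  {"tx": 0, "ty": 0, "tz": 0, "ax": 0, "ay": 0, "az": 0.12, "claw": 6},
  {"tx": 0, "ty": 0, "tz": 0, "ax": 0, "ay": 0, "az": 0.12, "claw": 6},
  {"tx": 0, "ty": 0, "tz": 0, "ax": 0, "ay": 0, "az": 0.12, "claw": 6},
  {"tx": 0, "ty": 0, "tz": 0, "ax": 0, "ay": 0, "az": 0.12, "claw": 6},
  {"tx": 0, "ty": 0, "tz": 0, "ax": 0, "ay": 0, "az": 0.12, "claw": 6},
])

```text
time_s: 12.42
tcp_pos: [0.4385, -0.1246, 0.19]
ee_rot: [[0.467, -0.884, 0.0], [-0.884, -0.467, -0.0], [0.0, -0.0, -1.0]]
wrist_force: [0.6, -0.1, 0.9]
gripper_width: 0.689
gripper_force: 0.0
```

drive_tool([
  {"tx": 0, "ty": 0, "tz": 0, "ax": 0, "ay": 0, "az": 0.12, "claw": 6},
  {"tx": 0, "ty": 0, "tz": 0, "ax": 0, "ay": 0, "az": 0.12, "claw": 6},
  {"tx": 0, "ty": 0, "tz": 0, "ax": 0, "ay": 0, "az": 0.12, "claw": 6},
  {"tx": 0, "ty": 0, "tz": 0, "ax": 0, "ay": 0, "az": 0.12, "claw": 6},
  {"tx": 0, "ty": 0, "tz": 0, "ax": 0, "ay": 0, "az": 0.03, "claw": 6},
  {"tx": 0, "ty": 0, "tz": 0, "ax": 0, "ay": 0, "az": 0, "claw": 6},
  {"tx": 0, "ty": 0, "tz": 0, "ax": 0, "ay": 0, "az": 0, "claw": 6},
])

```text
time_s: 13.0
tcp_pos: [0.4385, -0.1246, 0.19]
ee_rot: [[-0.017, -1.0, -0.0], [-1.0, 0.017, -0.0], [0.0, 0.0, -1.0]]
wrist_force: [0.2, -0.1, 0.4]
gripper_width: 0.694
gripper_force: 0.0
```

```bash
cat >> h.py <<'E'
def plate(W,n):
    w=W.reshape(-1,3)
    for nm,b in dict(riser=(.43,.61,.222,.26,.09,.11),plate=(.42,.58,0.01,.22,.06,.108)).items():
        m=(w[:,0]>b[0])&(w[:,0]<b[1])&(w[:,1]>b[2])&(w[:,1]<b[3])&(w[:,2]>b[4])&(w[:,2]<b[5]);q=w[m]
        if len(q): print(n,nm,len(q),np.percentile(q[:,2],[10,25,50,75,90]).round(4),q[:,:2].mean(0).round(3),np.histogram(q[:,2],np.arange(.06,.112,.002))[0])
E
python3 - <<'E'
from h import *
s,p,d=snap('wrist','w3');print(s['time_s'],s['tcp_pos'],s['ee_rot'],s['joints'])
plate(np.load('W.npy'),'top0')
plate(world('scene',np.load('scene0.npz')['d']),'scene0')
W=wworld(s,d);plate(W,'w3');w=W.reshape(-1,3)
m=(abs(w[:,0]-.4385)<.025)&(abs(w[:,1]+.125)<.025)&(w[:,2]>.145)&(w[:,2]<.165);q=w[m];print('knob',len(q),q.mean(0) if len(q) else 0,cv2.minAreaRect(q[:,:2].astype(np.float32)*1000) if len(q) else 0)
m=(abs(w[:,0]-.502)<.025)&(abs(w[:,1]+.125)<.025)&(w[:,2]>.11)&(w[:,2]<.13);q=w[m];print('hub',len(q),q.mean(0) if len(q) else 0,cv2.minAreaRect(q[:,:2].astype(np.float32)*1000) if len(q) else 0)
t=capture('top');cv2.imwrite('pics/t3.png',t[0][:,:,::-1]);plate(world('top',t[1]),'top3')
E
```

```text
13.0 [ 0.43848009 -0.12458398  0.1899777 ] [[-1.69788741e-02 -9.99855848e-01 -1.20152173e-05]
 [-9.99855848e-01  1.69788743e-02 -1.69767894e-05]
 [ 1.71783470e-05  1.17252385e-05 -1.00000000e+00]] [ 4.66126576e+00  7.11313503e+00 -2.50785064e+01  1.07947608e-03
 -5.78091237e+01 -5.63470543e+00]
top0 riser 1286 [0.0989 0.0997 0.1007 0.1016 0.1025] [0.519 0.241] [  0   0   0   0   0   0   0   0   0   0   0   0   0   0   0   0   0   1
  48 348 666 209  14   0   0]
top0 plate 3494 [0.075  0.0768 0.0878 0.0972 0.1037] [0.504 0.105] [  0   0   0   0   0   7 128 498 436  93   3  41 208 380 306 167 125 146
 150 153 164 176 154 159   0]
scene0 riser 436 [0.0971 0.099  0.1005 0.102  0.1032] [0.505 0.242] [  0   0   0   0   0   0   0   0   0   0   0   0   0   0   0   8   7  10
  38 120 145  85  22   1   0]
scene0 plate 2173 [0.0732 0.075  0.0777 0.0893 0.0995] [0.496 0.099] [  0   0   0   3  10  79 257 418 355 121  33  47  84 127 139  71  63  56
  49  58  50  50  52  51   0]
w3 plate 1078 [0.0714 0.0731 0.0738 0.0743 0.0747] [0.474 0.018] [  4   0   0   0  60  76 505 433   0   0   0   0   0   0   0   0   0   0
   0   0   0   0   0   0   0]
knob 761 [ 0.43642915 -0.12715371  0.15381595] ((436.34051513671875, -125.83332061767578), (20.93001937866211, 21.31581687927246), 43.26594543457031)
hub 1252 [ 0.50016823 -0.12633807  0.11499248] ((501.1515197753906, -125.17147827148438), (31.70508575439453, 32.371971130371094), 0.20819242298603058)
top3 riser 1281 [0.0989 0.0998 0.1007 0.1017 0.1026] [0.519 0.241] [  0   0   0   0   0   0   0   0   0   0   0   0   0   0   0   0   0   2
  38 340 655 230  15   1   0]
top3 plate 1267 [0.0755 0.084  0.09   0.0994 0.1045] [0.552 0.105] [  0   0   0   0   0   0  24 144 121  19   2   7  50 131 137  72  74  54
  67  79  71  66  85  64   0]
```

View pics/w3.png

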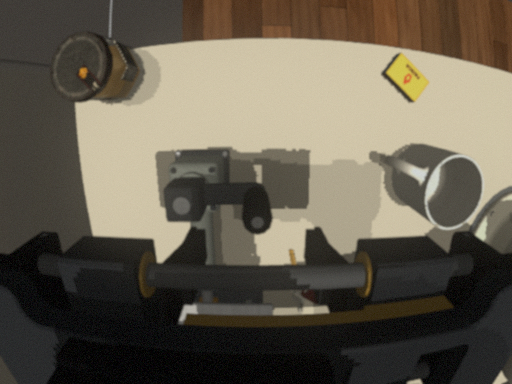

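The view shows the crank seated on the shaft with its handle at (257,215), just beyond the fingers. I'm lowering onto the handle and gripping it.

drive_tool([
  {"tx": 0, "ty": 0, "tz": 0.8, "ax": 0, "ay": 0, "az": -0.017, "claw": 6},
  {"tx": 0, "ty": 0, "tz": 1.6, "ax": 0, "ay": 0, "az": 0, "claw": 6},
  {"tx": 0, "ty": 0, "tz": 1.6, "ax": 0, "ay": 0, "az": 0, "claw": 6},
  {"tx": 0, "ty": 0, "tz": 1.6, "ax": 0, "ay": 0, "az": 0, "claw": 6},
  {"tx": 0, "ty": 0, "tz": 0.7, "ax": 0, "ay": 0, "az": 0, "claw": 6},
  {"tx": 0, "ty": 0, "tz": 0, "ax": 0, "ay": 0, "az": 0, "claw": 0.5},
  {"tx": 0, "ty": 0, "tz": 0, "ax": 0, "ay": 0, "az": 0, "claw": 0.5},
  {"tx": 0, "ty": 0, "tz": 0, "ax": 0, "ay": 0, "az": 0, "claw": 0.5},
  {"tx": 0, "ty": 0, "tz": 0, "ax": 0, "ay": 0, "az": 0, "claw": 0.5},
  {"tx": 0, "ty": 0, "tz": 0, "ax": 0, "ay": 0, "az": 0, "claw": 0.5},
])

```text
time_s: 13.93
tcp_pos: [0.439, -0.1245, 0.1278]
ee_rot: [[-0.001, -1.0, 0.002], [-1.0, 0.001, 0.0], [-0.0, -0.002, -1.0]]
wrist_force: [-0.3, 0.0, 0.4]
gripper_width: 0.394
gripper_force: 0.0
```

drive_tool([
  {"tx": 0, "ty": 0, "tz": 0, "ax": 0, "ay": 0, "az": 0, "claw": 0.5},
  {"tx": 0, "ty": 0, "tz": 0, "ax": 0, "ay": 0, "az": 0, "claw": 0.5},
])

```text
time_s: 14.1
tcp_pos: [0.4384, -0.1246, 0.1274]
ee_rot: [[-0.001, -1.0, 0.0], [-1.0, 0.001, 0.0], [-0.0, -0.0, -1.0]]
wrist_force: [-1.1, 0.1, 1.1]
gripper_width: 0.249
gripper_force: 30.2
```

drive_tool([
  {"tx": -1.0, "ty": -0.08, "tz": 0, "ax": 0, "ay": 0, "az": 0, "claw": 0.5},
  {"tx": -0.975, "ty": -0.23, "tz": 0, "ax": 0, "ay": 0, "az": 0, "claw": 0.5},
  {"tx": -0.93, "ty": -0.385, "tz": 0, "ax": 0, "ay": 0, "az": 0, "claw": 0.5},
  {"tx": -0.855, "ty": -0.525, "tz": 0, "ax": 0, "ay": 0, "az": 0, "claw": 0.5},
  {"tx": -0.765, "ty": -0.65, "tz": 0, "ax": 0, "ay": 0, "az": 0, "claw": 0.5},
])

```text
time_s: 14.52
tcp_pos: [0.4573, -0.0784, 0.1271]
ee_rot: [[-0.0, -1.0, -0.001], [-1.0, 0.0, -0.0], [0.0, 0.001, -1.0]]
wrist_force: [0.5, -3.6, 1.1]
gripper_width: 0.251
gripper_force: 30.0
```

drive_tool([
  {"tx": -0.65, "ty": -0.765, "tz": 0, "ax": 0, "ay": 0, "az": 0, "claw": 0.5},
  {"tx": -0.525, "ty": -0.855, "tz": 0, "ax": 0, "ay": 0, "az": 0, "claw": 0.5},
  {"tx": -0.385, "ty": -0.93, "tz": 0, "ax": 0, "ay": 0, "az": 0, "claw": 0.5},
  {"tx": -0.23, "ty": -0.975, "tz": 0, "ax": 0, "ay": 0, "az": 0, "claw": 0.5},
  {"tx": -0.08, "ty": -1.0, "tz": 0, "ax": 0, "ay": 0, "az": 0, "claw": 0.5},
])

```text
time_s: 14.93
tcp_pos: [0.5037, -0.0597, 0.1271]
ee_rot: [[-0.001, -1.0, 0.0], [-1.0, 0.001, 0.001], [-0.001, -0.0, -1.0]]
wrist_force: [-2.8, 2.2, 3.9]
gripper_width: 0.25
gripper_force: 30.0
```

drive_tool([
  {"tx": 0.08, "ty": -1.0, "tz": 0, "ax": 0, "ay": 0, "az": 0, "claw": 0.5},
  {"tx": 0.23, "ty": -0.975, "tz": 0, "ax": 0, "ay": 0, "az": 0, "claw": 0.5},
  {"tx": 0.385, "ty": -0.93, "tz": 0, "ax": 0, "ay": 0, "az": 0, "claw": 0.5},
  {"tx": 0.525, "ty": -0.855, "tz": 0, "ax": 0, "ay": 0, "az": 0, "claw": 0.5},
  {"tx": 0.65, "ty": -0.765, "tz": 0, "ax": 0, "ay": 0, "az": 0, "claw": 0.5},
  {"tx": 0.765, "ty": -0.65, "tz": 0, "ax": 0, "ay": 0, "az": 0, "claw": 0.5},
  {"tx": 0.855, "ty": -0.525, "tz": 0, "ax": 0, "ay": 0, "az": 0, "claw": 0.5},
  {"tx": 0.93, "ty": -0.385, "tz": 0, "ax": 0, "ay": 0, "az": 0, "claw": 0.5},
  {"tx": 0.975, "ty": -0.23, "tz": 0, "ax": 0, "ay": 0, "az": 0, "claw": 0.5},
  {"tx": 1.0, "ty": -0.08, "tz": 0, "ax": 0, "ay": 0, "az": 0, "claw": 0.5},
])

```text
time_s: 15.77
tcp_pos: [0.5671, -0.1259, 0.1272]
ee_rot: [[-0.001, -1.0, 0.001], [-1.0, 0.001, -0.0], [0.0, -0.001, -1.0]]
wrist_force: [1.2, 3.0, 3.4]
gripper_width: 0.25
gripper_force: 30.0
```

drive_tool([
  {"tx": 1.0, "ty": 0.08, "tz": 0, "ax": 0, "ay": 0, "az": 0, "claw": 0.5},
  {"tx": 0.975, "ty": 0.23, "tz": 0, "ax": 0, "ay": 0, "az": 0, "claw": 0.5},
  {"tx": 0.93, "ty": 0.385, "tz": 0, "ax": 0, "ay": 0, "az": 0, "claw": 0.5},
  {"tx": 0.855, "ty": 0.525, "tz": 0, "ax": 0, "ay": 0, "az": 0, "claw": 0.5},
  {"tx": 0.765, "ty": 0.65, "tz": 0, "ax": 0, "ay": 0, "az": 0, "claw": 0.5},
  {"tx": 0.65, "ty": 0.765, "tz": 0, "ax": 0, "ay": 0, "az": 0, "claw": 0.5},
  {"tx": 0.525, "ty": 0.855, "tz": 0, "ax": 0, "ay": 0, "az": 0, "claw": 0.5},
  {"tx": 0.385, "ty": 0.93, "tz": 0, "ax": 0, "ay": 0, "az": 0, "claw": 0.5},
  {"tx": 0.23, "ty": 0.975, "tz": 0, "ax": 0, "ay": 0, "az": 0, "claw": 0.5},
  {"tx": 0.08, "ty": 1.0, "tz": 0, "ax": 0, "ay": 0, "az": 0, "claw": 0.5},
])

```text
time_s: 16.6
tcp_pos: [0.5014, -0.1887, 0.127]
ee_rot: [[-0.001, -1.0, 0.001], [-1.0, 0.001, 0.0], [-0.0, -0.001, -1.0]]
wrist_force: [3.5, 3.7, 1.8]
gripper_width: 0.245
gripper_force: 30.0
```

drive_tool([
  {"tx": -0.08, "ty": 1.0, "tz": 0, "ax": 0, "ay": 0, "az": 0, "claw": 0.5},
  {"tx": -0.23, "ty": 0.975, "tz": 0, "ax": 0, "ay": 0, "az": 0, "claw": 0.5},
  {"tx": -0.385, "ty": 0.93, "tz": 0, "ax": 0, "ay": 0, "az": 0, "claw": 0.5},
  {"tx": -0.525, "ty": 0.855, "tz": 0, "ax": 0, "ay": 0, "az": 0, "claw": 0.5},
  {"tx": -0.65, "ty": 0.765, "tz": 0, "ax": 0, "ay": 0, "az": 0, "claw": 0.5},
  {"tx": -0.765, "ty": 0.65, "tz": 0, "ax": 0, "ay": 0, "az": 0, "claw": 0.5},
  {"tx": -0.855, "ty": 0.525, "tz": 0, "ax": 0, "ay": 0, "az": 0, "claw": 0.5},
  {"tx": -0.93, "ty": 0.385, "tz": 0, "ax": 0, "ay": 0, "az": 0, "claw": 0.5},
  {"tx": -0.975, "ty": 0.23, "tz": 0, "ax": 0, "ay": 0, "az": 0, "claw": 0.5},
  {"tx": -1.0, "ty": 0.08, "tz": 0, "ax": 0, "ay": 0, "az": 0, "claw": 0.5},
])

```text
time_s: 17.43
tcp_pos: [0.4384, -0.1242, 0.1273]
ee_rot: [[0.0, -1.0, 0.001], [-1.0, -0.0, -0.001], [0.001, -0.001, -1.0]]
wrist_force: [5.1, -2.7, -3.3]
gripper_width: 0.245
gripper_force: 30.0
```

One turn is done and the forces are low. I'm checking the plate, then winding the second turn.

Run:
```python
from h import *
for n in('top','scene'): plate(world(n,capture(n)[1]),n)
```

```text
top riser 1286 [0.0988 0.0998 0.1008 0.1019 0.1027] [0.519 0.241] [  0   0   0   0   0   0   0   0   0   0   0   0   0   0   0   0   1   2
  32 344 616 272  18   1   0]
top plate 1470 [0.0847 0.0862 0.0961 0.0992 0.1043] [0.531 0.107] [  0   0   0   0   0   0   0   0   0   0   3  82 256 192  26   4  35 126
 261 185  72  69  74  85   0]
scene riser 384 [0.0965 0.0986 0.1005 0.102  0.1034] [0.495 0.243] [  0   0   0   0   0   0   0   0   0   0   0   0   0   0   0  14   3  15
  44  92 121  71  22   2   0]
scene plate 1864 [0.083  0.0846 0.0869 0.0966 0.1013] [0.489 0.095] [  0   0   0   0   1   0   0   0   1  10  82 242 419 335 107  28  33 104
 136 126  72  62  53  53   0]
```

drive_tool([
  {"tx": -1.0, "ty": -0.08, "tz": 0, "ax": 0, "ay": 0, "az": 0, "claw": 0.5},
  {"tx": -0.975, "ty": -0.23, "tz": 0, "ax": 0, "ay": 0, "az": 0, "claw": 0.5},
  {"tx": -0.93, "ty": -0.385, "tz": 0, "ax": 0, "ay": 0, "az": 0, "claw": 0.5},
  {"tx": -0.855, "ty": -0.525, "tz": 0, "ax": 0, "ay": 0, "az": 0, "claw": 0.5},
  {"tx": -0.765, "ty": -0.65, "tz": 0, "ax": 0, "ay": 0, "az": 0, "claw": 0.5},
  {"tx": -0.65, "ty": -0.765, "tz": 0, "ax": 0, "ay": 0, "az": 0, "claw": 0.5},
  {"tx": -0.525, "ty": -0.855, "tz": 0, "ax": 0, "ay": 0, "az": 0, "claw": 0.5},
  {"tx": -0.385, "ty": -0.93, "tz": 0, "ax": 0, "ay": 0, "az": 0, "claw": 0.5},
  {"tx": -0.23, "ty": -0.975, "tz": 0, "ax": 0, "ay": 0, "az": 0, "claw": 0.5},
  {"tx": -0.08, "ty": -1.0, "tz": 0, "ax": 0, "ay": 0, "az": 0, "claw": 0.5},
])

```text
time_s: 18.37
tcp_pos: [0.5012, -0.0596, 0.1269]
ee_rot: [[-0.001, -1.0, -0.004], [-1.0, 0.001, 0.001], [-0.001, 0.004, -1.0]]
wrist_force: [-3.1, 2.6, 5.9]
gripper_width: 0.248
gripper_force: 30.0
```

drive_tool([
  {"tx": 0.08, "ty": -1.0, "tz": 0, "ax": 0, "ay": 0, "az": 0, "claw": 0.5},
  {"tx": 0.23, "ty": -0.975, "tz": 0, "ax": 0, "ay": 0, "az": 0, "claw": 0.5},
  {"tx": 0.385, "ty": -0.93, "tz": 0, "ax": 0, "ay": 0, "az": 0, "claw": 0.5},
  {"tx": 0.525, "ty": -0.855, "tz": 0, "ax": 0, "ay": 0, "az": 0, "claw": 0.5},
  {"tx": 0.65, "ty": -0.765, "tz": 0, "ax": 0, "ay": 0, "az": 0, "claw": 0.5},
  {"tx": 0.765, "ty": -0.65, "tz": 0, "ax": 0, "ay": 0, "az": 0, "claw": 0.5},
  {"tx": 0.855, "ty": -0.525, "tz": 0, "ax": 0, "ay": 0, "az": 0, "claw": 0.5},
  {"tx": 0.93, "ty": -0.385, "tz": 0, "ax": 0, "ay": 0, "az": 0, "claw": 0.5},
  {"tx": 0.975, "ty": -0.23, "tz": 0, "ax": 0, "ay": 0, "az": 0, "claw": 0.5},
  {"tx": 1.0, "ty": -0.08, "tz": 0, "ax": 0, "ay": 0, "az": 0, "claw": 0.5},
])

```text
time_s: 19.2
tcp_pos: [0.5672, -0.1257, 0.1272]
ee_rot: [[-0.001, -1.0, 0.001], [-1.0, 0.001, -0.0], [0.0, -0.001, -1.0]]
wrist_force: [1.9, 2.1, 4.1]
gripper_width: 0.246
gripper_force: 30.0
```

drive_tool([
  {"tx": 1.0, "ty": 0.08, "tz": 0, "ax": 0, "ay": 0, "az": 0, "claw": 0.5},
  {"tx": 0.975, "ty": 0.23, "tz": 0, "ax": 0, "ay": 0, "az": 0, "claw": 0.5},
  {"tx": 0.93, "ty": 0.385, "tz": 0, "ax": 0, "ay": 0, "az": 0, "claw": 0.5},
  {"tx": 0.855, "ty": 0.525, "tz": 0, "ax": 0, "ay": 0, "az": 0, "claw": 0.5},
  {"tx": 0.765, "ty": 0.65, "tz": 0, "ax": 0, "ay": 0, "az": 0, "claw": 0.5},
  {"tx": 0.65, "ty": 0.765, "tz": 0, "ax": 0, "ay": 0, "az": 0, "claw": 0.5},
  {"tx": 0.525, "ty": 0.855, "tz": 0, "ax": 0, "ay": 0, "az": 0, "claw": 0.5},
  {"tx": 0.385, "ty": 0.93, "tz": 0, "ax": 0, "ay": 0, "az": 0, "claw": 0.5},
  {"tx": 0.23, "ty": 0.975, "tz": 0, "ax": 0, "ay": 0, "az": 0, "claw": 0.5},
  {"tx": 0.08, "ty": 1.0, "tz": 0, "ax": 0, "ay": 0, "az": 0, "claw": 0.5},
])

```text
time_s: 20.03
tcp_pos: [0.5013, -0.1887, 0.1269]
ee_rot: [[-0.001, -1.0, 0.0], [-1.0, 0.001, 0.0], [-0.0, -0.0, -1.0]]
wrist_force: [3.5, 1.5, 1.0]
gripper_width: 0.247
gripper_force: 30.0
```

drive_tool([
  {"tx": -0.08, "ty": 1.0, "tz": 0, "ax": 0, "ay": 0, "az": 0, "claw": 0.5},
  {"tx": -0.23, "ty": 0.975, "tz": 0, "ax": 0, "ay": 0, "az": 0, "claw": 0.5},
  {"tx": -0.385, "ty": 0.93, "tz": 0, "ax": 0, "ay": 0, "az": 0, "claw": 0.5},
  {"tx": -0.525, "ty": 0.855, "tz": 0, "ax": 0, "ay": 0, "az": 0, "claw": 0.5},
  {"tx": -0.65, "ty": 0.765, "tz": 0, "ax": 0, "ay": 0, "az": 0, "claw": 0.5},
  {"tx": -0.765, "ty": 0.65, "tz": 0, "ax": 0, "ay": 0, "az": 0, "claw": 0.5},
  {"tx": -0.855, "ty": 0.525, "tz": 0, "ax": 0, "ay": 0, "az": 0, "claw": 0.5},
  {"tx": -0.93, "ty": 0.385, "tz": 0, "ax": 0, "ay": 0, "az": 0, "claw": 0.5},
  {"tx": -0.975, "ty": 0.23, "tz": 0, "ax": 0, "ay": 0, "az": 0, "claw": 0.5},
  {"tx": -1.0, "ty": 0.08, "tz": 0, "ax": 0, "ay": 0, "az": 0, "claw": 0.5},
])

```text
time_s: 20.87
tcp_pos: [0.4384, -0.1241, 0.1273]
ee_rot: [[-0.0, -1.0, 0.001], [-1.0, 0.0, -0.001], [0.001, -0.001, -1.0]]
wrist_force: [5.8, -3.3, -1.0]
gripper_width: 0.247
gripper_force: 30.0
```

Run:
```python
from h import *
for n in('top','scene'):
  s,p,d=snap(n,n+'5');plate(world(n,d),n)
```

```text
top riser 1269 [0.0989 0.0998 0.1007 0.1017 0.1025] [0.519 0.241] [  0   0   0   0   0   0   0   0   0   0   0   0   0   0   0   0   0   2
  33 334 682 202  16   0   0]
top plate 1021 [0.094  0.0952 0.097  0.1059 0.1072] [0.523 0.099] [  0   0   0   0   0   0   0   0   0   0   0   0   0   0   0  12  91 290
 187  28   2  29 139 243   0]
scene riser 330 [0.0958 0.0987 0.1003 0.1021 0.1035] [0.482 0.242] [ 0  0  0  0  0  0  0  0  0  0  0  0  0  0  0  8  8 19 29 82 99 64 20  0
  1]
scene plate 1513 [0.0926 0.094  0.0958 0.0985 0.1058] [0.481 0.087] [  0   0   0   0   0   0   0   1   0   0   0   0   0   1  12  83 273 428
 295 104  27  44 102 143   0]
```

View pics/top5.png

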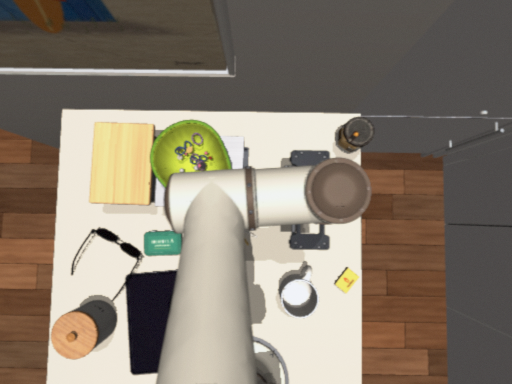

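The top view shows the dish on the plate at (190,160) and the riser at (122,163), with the arm over the crank. I'm refining how much lift remains by correcting the depth for any tilt against the table.

Run:
```python
from h import *
for n in('top','scene'):
  for tag in('0','5'):
    W=world(n,np.load(f'{n}{tag}.npz')['d']).reshape(-1,3)
    W0=world(n,np.load(f'{n}0.npz')['d']).reshape(-1,3)
    t=W0[(abs(W0[:,2])<.012)&(W0[:,0]>.3)&(W0[:,0]<.65)&(W0[:,1]>-.3)&(W0[:,1]<.4)]
    A=np.c_[np.ones(len(t)),t[:,:2]]
    for _ in range(3):
        c=np.linalg.lstsq(A,t[:,2],rcond=None)[0];k=abs(t[:,2]-A@c)<.004;t=t[k];A=A[k]
    z=W[:,2]-c[0]-W[:,:2]@c[1:]
    def peak(m,lo,hi):
        q=z[m&(z>lo)&(z<hi)]
        for _ in range(8): q=z[m&(abs(z-np.median(q))<.003)]
        return round(q.mean()*1e3,2),len(q)
    x,y=W[:,0],W[:,1]
    r=peak((x>.44)&(x<.6)&(y>.225)&(y<.35),.095,.105)
    lo,hi=((.071,.08) if tag=='0' else (.092,.098))
    p1=peak((x>.42)&(x<.585)&(y>.01)&(y<.2),lo,hi)
    near=peak((x>.42)&(x<.585)&(y>.13)&(y<.205),lo,hi)
    print(n,tag,'tilt',c[1:]*100,'riser',r,'plate',p1,'near',near,'diff',r[0]-p1[0])
s=sense();print(s['tcp_pos'],np.degrees(np.arctan2(s['tcp_pos'][1]+.1252,s['tcp_pos'][0]-.5028)))
```

```text
top 0 tilt [ 0.04570278 -0.00059547] riser (np.float64(100.01), 3544) plate (np.float64(75.17), 1046) near (np.float64(75.05), 345) diff 24.840000000000003
top 5 tilt [ 0.04570278 -0.00059547] riser (np.float64(100.05), 3571) plate (np.float64(94.8), 503) near (np.float64(94.57), 132) diff 5.25
scene 0 tilt [0.04624679 0.13257294] riser (np.float64(99.79), 1155) plate (np.float64(74.82), 1013) near (np.float64(74.73), 210) diff 24.970000000000013
scene 5 tilt [0.04624679 0.13257294] riser (np.float64(99.79), 1009) plate (np.float64(94.62), 955) near (np.float64(94.45), 225) diff 5.170000000000002
[ 0.43843433 -0.12350898  0.12723195] 178.49507124531254
```

Both cameras agree that about 5.2 mm remains, which is about 190° of winding.

drive_tool([
  {"tx": -1.0, "ty": -0.08, "tz": 0, "ax": 0, "ay": 0, "az": 0, "claw": 0.5},
  {"tx": -0.975, "ty": -0.23, "tz": 0, "ax": 0, "ay": 0, "az": 0, "claw": 0.5},
  {"tx": -0.93, "ty": -0.385, "tz": 0, "ax": 0, "ay": 0, "az": 0, "claw": 0.5},
  {"tx": -0.855, "ty": -0.525, "tz": 0, "ax": 0, "ay": 0, "az": 0, "claw": 0.5},
  {"tx": -0.765, "ty": -0.65, "tz": 0, "ax": 0, "ay": 0, "az": 0, "claw": 0.5},
  {"tx": -0.65, "ty": -0.765, "tz": 0, "ax": 0, "ay": 0, "az": 0, "claw": 0.5},
  {"tx": -0.525, "ty": -0.855, "tz": 0, "ax": 0, "ay": 0, "az": 0, "claw": 0.5},
  {"tx": -0.385, "ty": -0.93, "tz": 0, "ax": 0, "ay": 0, "az": 0, "claw": 0.5},
  {"tx": -0.23, "ty": -0.975, "tz": 0, "ax": 0, "ay": 0, "az": 0, "claw": 0.5},
  {"tx": -0.08, "ty": -1.0, "tz": 0, "ax": 0, "ay": 0, "az": 0, "claw": 0.5},
])

```text
time_s: 21.8
tcp_pos: [0.501, -0.0596, 0.1269]
ee_rot: [[-0.001, -1.0, -0.005], [-1.0, 0.001, 0.001], [-0.001, 0.005, -1.0]]
wrist_force: [-2.6, 3.8, 5.6]
gripper_width: 0.25
gripper_force: 30.0
```

drive_tool([
  {"tx": 0.08, "ty": -1.0, "tz": 0, "ax": 0, "ay": 0, "az": 0, "claw": 0.5},
  {"tx": 0.23, "ty": -0.975, "tz": 0, "ax": 0, "ay": 0, "az": 0, "claw": 0.5},
  {"tx": 0.385, "ty": -0.93, "tz": 0, "ax": 0, "ay": 0, "az": 0, "claw": 0.5},
  {"tx": 0.525, "ty": -0.855, "tz": 0, "ax": 0, "ay": 0, "az": 0, "claw": 0.5},
  {"tx": 0.65, "ty": -0.765, "tz": 0, "ax": 0, "ay": 0, "az": 0, "claw": 0.5},
  {"tx": 0.765, "ty": -0.65, "tz": 0, "ax": 0, "ay": 0, "az": 0, "claw": 0.5},
  {"tx": 0.855, "ty": -0.525, "tz": 0, "ax": 0, "ay": 0, "az": 0, "claw": 0.5},
  {"tx": 0.93, "ty": -0.385, "tz": 0, "ax": 0, "ay": 0, "az": 0, "claw": 0.5},
  {"tx": 0.975, "ty": -0.23, "tz": 0, "ax": 0, "ay": 0, "az": 0, "claw": 0.5},
  {"tx": 1.0, "ty": -0.08, "tz": 0, "ax": 0, "ay": 0, "az": 0, "claw": 0.5},
])

```text
time_s: 22.63
tcp_pos: [0.5671, -0.1254, 0.1272]
ee_rot: [[-0.001, -1.0, 0.001], [-1.0, 0.001, 0.0], [-0.0, -0.001, -1.0]]
wrist_force: [2.0, 2.2, 4.6]
gripper_width: 0.25
gripper_force: 30.0
```

drive_tool([
  {"tx": 1.0, "ty": 0.08, "tz": 0, "ax": 0, "ay": 0, "az": 0, "claw": 0.5},
  {"tx": 0, "ty": 0, "tz": 0, "ax": 0, "ay": 0, "az": 0, "claw": 0.5},
  {"tx": 0, "ty": 0, "tz": 0, "ax": 0, "ay": 0, "az": 0, "claw": 0.5},
  {"tx": 0, "ty": 0, "tz": 0, "ax": 0, "ay": 0, "az": 0, "claw": 0.5},
])

```text
time_s: 22.97
tcp_pos: [0.5658, -0.1355, 0.1274]
ee_rot: [[-0.001, -1.0, 0.001], [-1.0, 0.001, -0.001], [0.001, -0.001, -1.0]]
wrist_force: [2.8, -0.6, 3.8]
gripper_width: 0.244
gripper_force: 30.0
```

```bash
cat > m.py <<'E'
from h import *
import sys
tag=sys.argv[1]
for n in('top','scene'):
    snap(n,n+tag)
    W=world(n,np.load(f'{n}{tag}.npz')['d']).reshape(-1,3)
    W0=world(n,np.load(f'{n}0.npz')['d']).reshape(-1,3)
    t=W0[(abs(W0[:,2])<.012)&(W0[:,0]>.3)&(W0[:,0]<.65)&(W0[:,1]>-.3)&(W0[:,1]<.4)]
    A=np.c_[np.ones(len(t)),t[:,:2]]
    for _ in range(3):
        c=np.linalg.lstsq(A,t[:,2],rcond=None)[0];k=abs(t[:,2]-A@c)<.004;t=t[k];A=A[k]
    z=W[:,2]-c[0]-W[:,:2]@c[1:]
    x,y=W[:,0],W[:,1]
    def peak(m,lo,hi):
        q=z[m&(z>lo)&(z<hi)]
        for _ in range(8): q=z[m&(abs(z-np.median(q))<.003)]
        return round(q.mean()*1e3,2),len(q)
    print(n,'riser',peak((x>.44)&(x<.6)&(y>.225)&(y<.35),.095,.105),'plate',peak((x>.42)&(x<.585)&(y>.01)&(y<.2),.097,.103),'near',peak((x>.42)&(x<.585)&(y>.13)&(y<.205),.097,.103))
    m=(x>.3)&(x<.7)&(y>0)&(y<.215)&(z>.112)&(z<.25);print(' dish',W[m].mean(0).round(3),z[m].max().round(3))
E
python3 m.py 6
```

```text
top riser (np.float64(100.06), 3540) plate (np.float64(100.05), 283) near (np.float64(100.06), 337)
 dish [0.563 0.168 0.153] 0.25
scene riser (np.float64(99.91), 1035) plate (np.float64(99.86), 1063) near (np.float64(99.55), 215)
 dish [0.591 0.115 0.161] 0.249
```

The plate is flush in both views. I'm letting go, rising and checking again.

drive_tool([
  {"tx": 0, "ty": 0, "tz": 0, "ax": 0, "ay": 0, "az": 0, "claw": 5},
  {"tx": 0, "ty": 0, "tz": 0, "ax": 0, "ay": 0, "az": 0, "claw": 5},
  {"tx": 0, "ty": 0, "tz": 0, "ax": 0, "ay": 0, "az": 0, "claw": 5},
  {"tx": 0, "ty": 0, "tz": 0, "ax": 0, "ay": 0, "az": 0, "claw": 5},
  {"tx": 0, "ty": 0, "tz": -1.0, "ax": 0, "ay": 0, "az": 0, "claw": 5},
  {"tx": 0, "ty": 0, "tz": -2.0, "ax": 0, "ay": 0, "az": 0, "claw": 5},
  {"tx": 0, "ty": 0, "tz": -2.5, "ax": 0, "ay": 0, "az": 0, "claw": 5},
  {"tx": 0, "ty": 0, "tz": -2.5, "ax": 0, "ay": 0, "az": 0, "claw": 5},
  {"tx": 0, "ty": 0, "tz": -2.5, "ax": 0, "ay": 0, "az": 0, "claw": 5},
  {"tx": 0, "ty": 0, "tz": -1.5, "ax": 0, "ay": 0, "az": 0, "claw": 5},
])

```text
time_s: 23.9
tcp_pos: [0.5661, -0.1349, 0.2507]
ee_rot: [[-0.001, -1.0, 0.004], [-1.0, 0.001, -0.001], [0.001, -0.004, -1.0]]
wrist_force: [1.0, -0.2, -0.1]
gripper_width: 0.572
gripper_force: 0.0
```

drive_tool([
  {"tx": 2, "ty": 1, "tz": 0, "ax": 0, "ay": 0, "az": 0, "claw": 5},
  {"tx": 2, "ty": 2, "tz": 0, "ax": 0, "ay": 0, "az": 0, "claw": 5},
  {"tx": 2, "ty": 2, "tz": 0, "ax": 0, "ay": 0, "az": 0, "claw": 5},
  {"tx": 2, "ty": 2, "tz": 0, "ax": 0, "ay": 0, "az": 0, "claw": 5},
  {"tx": 2, "ty": 2, "tz": 0, "ax": 0, "ay": 0, "az": 0, "claw": 5},
  {"tx": 2, "ty": 1, "tz": 0, "ax": 0, "ay": 0, "az": 0, "claw": 5},
  {"tx": 0, "ty": 0, "tz": 0, "ax": 0, "ay": 0, "az": 0, "claw": 5},
  {"tx": 0, "ty": 0, "tz": 0, "ax": 0, "ay": 0, "az": 0, "claw": 5},
])

```text
time_s: 24.57
tcp_pos: [0.4646, -0.2552, 0.2475]
ee_rot: [[-0.003, -1.0, 0.0], [-1.0, 0.003, 0.0], [-0.0, -0.0, -1.0]]
wrist_force: [0.5, -0.5, 0.2]
gripper_width: 0.573
gripper_force: 0.0
```

```bash
python3 m.py 7; python3 -c "
import cv2;i=cv2.imread('pics/scene7.png')[100:324,130:430];cv2.imwrite('pics/f.png',cv2.resize(i,None,fx=2.6,fy=2.6,interpolation=cv2.INTER_CUBIC))"
```

```text
top riser (np.float64(100.06), 3577) plate (np.float64(100.16), 1111) near (np.float64(100.24), 360)
 dish [0.556 0.112 0.153] 0.25
scene riser (np.float64(99.59), 1038) plate (np.float64(100.04), 1070) near (np.float64(99.84), 216)
 dish [0.593 0.115 0.162] 0.25
```

View pics/f.png

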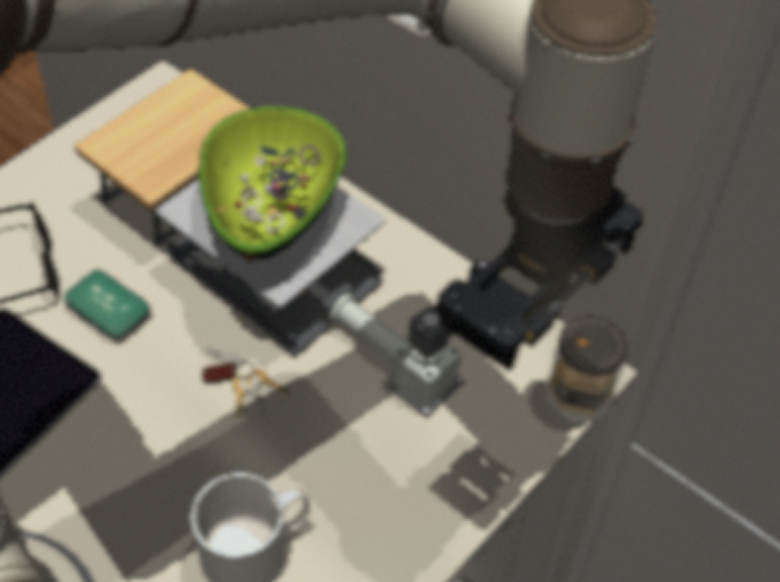

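The final view shows the plate flush with the riser near (165,195), the dish standing on it at (270,180) and the crank on the shaft at (430,330). The tin, jar and keys are where they were, and the gripper is clear.

```bash
python3 -c "
from station import *
print(finish_job())"
```

```text
the job is handed in; nothing more can be done
None
```

The job is handed in: the crank is fully down on the shaft and released, the plate measures within about 0.5 mm of the riser's top, the dish is still standing on it, the tin, jar and keys were left alone, and it took about 25 s.

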